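Put an etching plate away under its cover board

ROBOT

A 6-joint arm with a two-finger parallel gripper is mounted at the origin on the work surface. World frame = base frame: x ahead of the robot, y to its left, z up, the work surface at z = 0. Lengths are in m, angles in rad, forces in N, time in s.
With the tool pointing down it reaches from about 0.35 to 0.85 m from the base axis. Payload 8.1 kg.
Tool frame: the origin (TCP) lies midway between the tips of the shut fingers; the grasp point (between the pads) lies 19 mm behind it (robot.grip_point_offset is the distance from the TCP to the grasp point, in m); z points along the fingers, y is the line along which they close (so a half turn about z gives the same grasp; the last joint's range is limited). The gripper opens to 93 mm and grips with 3 to 60 N. Pads are 15 mm wide; open, the fingers measure 128 mm over their backs; the gripper's body (75 mm by 188 mm) begins 65 mm behind the grasp point.
Start: joints at [1.077, 0.13, 1.488, -0, 1.523, -0.085], TCP at [0.238, 0.551, 0.219] pointing down, gripper open.
Joint ranges: [-2.96, 2.96], [-0.89, 2.26], [0.02, 2.5], [-1.34, 4.48], [0, 2.73], [-2.66, 2.66]. Speed limits (rad/s): [2.39, 2.39, 2.79, 3.14, 3.14, 3.14].

INTERFACE

Orientations are given as a rotation vector (axis times angle).
In Python, from plant import robot, read_camera, job gives the robot as it stands.
- The arm moves only by the shell command python3 -m inch 'ROWS' [FORCE]. ROWS is JSON, one flat list of numbers, 5 for each row, row after row: the shift along the world's x, y, z in mm, then the turn about the world's z in degrees, then the opening in per cent of the stroke, from 0 (shut) to 100 (fully open). In form: [dx, dy, dz, yaw, hand, dx, dy, dz, yaw, hand, ...]. A call has 1 to 10 rows; each row is the pose to reach, as a shift and turn from the pose commanded when the call began; what a row does not reach only later rows make up. A row lasts 1/12 s, in which the tool goes at most 41.7 mm and 7.16 degrees, less where a joint would pass 70% of its speed; a pose out of reach is approached as far as the arm can. A call with a gripper value outside its range is refused whole. The fingers move at their own pace and stop on an object; FORCE is the grip in N (left out, the last holds). Time passes only in rows, so rows that repeat a pose let the fingers close. It gives the time, the measured TCP pose, the force, the opening and the grip force at its end, in the units of the state.
- robot.read_state(): the state, without advancing time (a new reading comes with each control period).
- read_camera(name): name is "scene" or "top" or "wrist"; returns a dict with "image" (400x640x3 uint8, blue, green, red), "K" (3x3 intrinsics, pixels), "D" ([k1, k2, p1, p2, k3] as OpenCV has them; the pictures are not rectified), "extrinsics" (4x4, takes a point from world to camera coordinates); the wrist camera has in their place "mount" (4x4, takes a point from camera to tool coordinates, whose origin is the TCP and whose axes are the flange's). Camera axes: x right, y down, z forward; pixel columns grow to the right and rows downward; lengths in m; the calibration is good to about 2 mm. A picture is of the moment at which its call begins: read the wrist's pose just before it. There is no depth.
- job.close_job(): hands the job in; it is judged then, once.
The state is a dict: "t": time; "q": joint angles; "dq": joint speeds; "joint_torque": joint torques, N m; "tool_pos": TCP position; "orientation": TCP orientation; "force": force on the tool from outside, world axes, zero at the start; "wrist_torque": the same for the moment, N m; "opening": finger opening in m; "gripper_force": force on a finger pad.
Only numpy, scipy, OpenCV 4.12 (cv2) and the standard library are available. Lean on these libraries where they do the work, as an engineer would, in place of code of your own. Each camera call takes 0.05 s, during which the arm holds its last target. There are 200 camera calls.

TASK

Put the metal plate away: slide it along its lane until it sticks out over the open front end of the low wooden chest, grip it there by its two sides and lay it squarely and centrally on the narrow stand. Only then slide the larger plywood board out over the front in the same way and lay it squarely and centrally on the plate as its cover. Set each thing down rather than dropping it, let go of everything, and leave all the other things on the desk where they are.

Things in the scene. Friction and masses are not known exactly. Their poses are not given: they have to be found in the camera images.
- chest: Fixed low wooden chest 220 (x) x 176 (y) mm, origin under its centre. On top two lanes along x, 70 mm wide, centred at y = +41 and -41 mm, floor 45 mm above the origin; dark strips (tops at 50 mm) border them: 12 mm wide at y = -82, 0, +82 mm, and across the back from x = 98 mm. At the front, x = -110 mm (robot side), the lanes are open and the front face drops to the desk. Yaw up to 0.25 rad.
- plate: Metal plate 100 (x) x 52 (y) x 4 mm, 0.14 kg, loose, flat in either lane, lengthwise, its front end 20 to 45 mm behind the chest's open front. Origin at the centre of its underside, z up. While it lies in the lane the strips keep fingers from its sides; behind it are at least 40 mm of free lane floor.
- cover: Plywood board 120 (x) x 62 (y) x 5 mm, 0.05 kg, loose, flat in the other lane, lengthwise, its front end 10 to 35 mm behind the chest's open front. Origin at the centre of its underside, z up. At least 40 mm of free lane floor behind it.
- stand: Fixed pale wooden stand: a block 90 (x) x 36 (y) mm with a flat top 45 mm above the desk, on a foot 110 x 90 x 8 mm. Narrower than plate and board, so fingers can pass down beside it. Origin at the centre of its underside; the plate's length goes along its x axis (either way round).
- stand_top (a point): Centre of the stand's top face, 45 mm above the desk.
- weight: Bystander: short steel paperweight, an upright cylinder with a groove round it, 40 mm diameter, 50 mm high; origin under its centre.
- ink_a: Bystander: small ink bottle with dropper cap, 38 mm diameter, 81 mm high; origin under its centre.
- ink_b: Bystander: larger ink bottle with dropper cap, 44 mm diameter, 91 mm high; origin under its centre.
- ink_c: Bystander: small ink bottle with dropper cap, 38 mm diameter, 81 mm high; origin under its centre.
- eraser: Bystander: white eraser 34 x 22 x 13 mm lying between chest and stand; origin under its centre.
- tin: Bystander: shallow open brass dish, 72 mm diameter, 22 mm high; origin under its centre.
- nib_box: Bystander: clear nib box 70 x 50 x 20 mm; origin under its centre.
- charcoal_box: Bystander: flat black box 90 x 45 x 18 mm; origin under its centre.
Not all that is in view belongs to the job. Leave any pink look-alike of the plate alone.

How it is judged:
By the outcome, as a careful person would: the job done as asked, in the order asked, and still so for the second after the job is handed in, with the robot touching nothing.
It also fails if it takes over 72 s, if anything falls off the work surface, if the arm or the gripper's body presses on something with over 40 N, if the wrist force passes 120 N, or if a joint passes its speed limit or range.

## Working session

There is one attempt and no reset: what is moved stays moved. The work goes in short steps, Python scripts to look and compute and a shell command to move; the robot and the scene stay as the last step left them, time stands still between calls to the robot, and variables do not carry over. Pictures are saved under pics/ and viewed, at most 10 in all, crops included, and the job is handed in when it is done.

```bash
ls; mkdir -p pics; python3 - <<'E'
from plant import robot, read_camera
import cv2,numpy as np
print(robot.read_state(), robot.grip_point_offset)
for n in ["top","scene"]:
    c=read_camera(n); cv2.imwrite(f"pics/{n}0.png",c["image"]); print(n,c["K"],c["D"],c["extrinsics"])
c=read_camera("wrist");print(c["mount"],c["K"])
E
```

```text
pics
{'t': 0.0, 'q': array([ 1.07657707e+00,  1.31146820e-01,  1.48926758e+00, -4.13984079e-05,
        1.52299715e+00, -8.54084355e-02]), 'dq': array([ 0.00127818,  0.0013007 ,  0.00134686,  0.00055531,  0.00119059,
       -0.0006415 ]), 'joint_torque': array([ 5.39626981e-04, -5.59861636e+01, -4.91744256e+01,  7.66391214e-02,
        3.57873598e-02, -1.40466632e-04]), 'tool_pos': array([0.23824014, 0.55005711, 0.21760244]), 'orientation': array([-6.37595325e-01, -3.07571979e+00,  2.75610427e-03]), 'force': array([ 0.24151448, -0.38385421, -0.27870905]), 'wrist_torque': array([-0.05686271, -0.01211255, -0.02953569]), 'gripper_force': 0.0, 'opening': 0.09304695649305611} 0.0188
top [[499.04495996   0.         328.3912913 ]
 [  0.         499.04495996 199.19893211]
 [  0.           0.           1.        ]] [-0.00037644  0.          0.          0.          0.        ] [[ 0.00694663 -0.99995752  0.00605845  0.03588238]
 [-0.99558221 -0.0074833  -0.09359516  0.46174508]
 [ 0.09363652 -0.00538152 -0.9955919   1.20985867]
 [ 0.          0.          0.          1.        ]]
scene [[474.63646961   0.         309.62150046]
 [  0.         474.63646961 194.03806067]
 [  0.           0.           1.        ]] [-0.08356599  0.          0.          0.          0.        ] [[-0.0229579   0.99967483  0.01109841 -0.02616532]
 [ 0.67362871  0.02367109 -0.73869076 -0.28424581]
 [-0.73871327 -0.00948259 -0.6739531   1.56010404]
 [ 0.          0.          0.          1.        ]]
[[-3.07503397e-04 -9.60550116e-01 -2.78106780e-01  7.85669944e-02]
 [ 9.99999948e-01 -3.23040469e-04  1.00435480e-05 -3.57751193e-04]
 [-9.94870757e-05 -2.78106762e-01  9.60550165e-01 -1.64743798e-01]
 [ 0.00000000e+00  0.00000000e+00  0.00000000e+00  1.00000000e+00]] [[277.10288798   0.         326.46135222]
 [  0.         277.10288798 200.71631354]
 [  0.           0.           1.        ]]
```

View pics/top0.png

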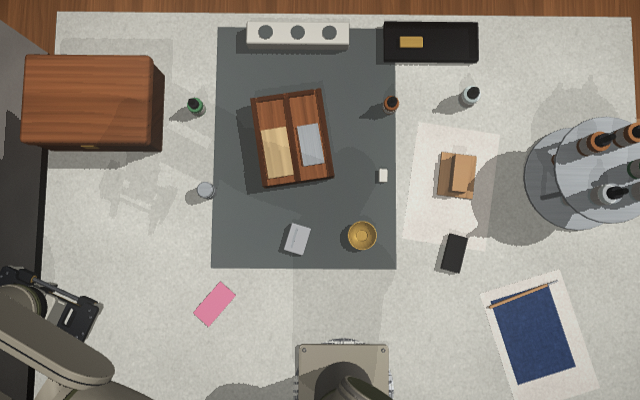

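View pics/scene0.png

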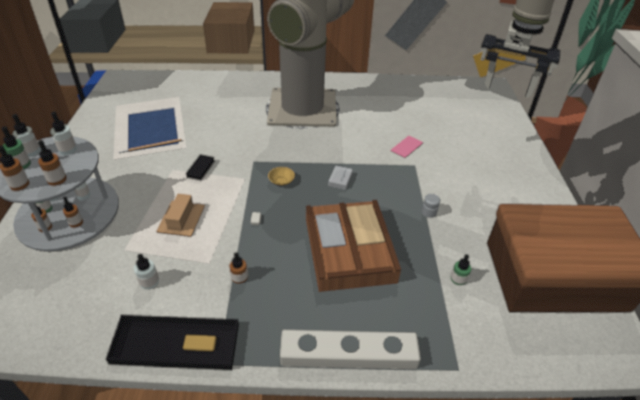

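The top view shows the chest around (292,138), with the metal plate at (311,144) in the right lane and the board at (276,153) in the left. The stand is at (458,173), the eraser at (382,176), the tin at (362,235) and the nib box at (297,239). The pink decoy is at (214,304).

```bash
cat > h.py <<'E'
import numpy as np, cv2
from scipy.spatial.transform import Rotation as R
from plant import robot, read_camera
def look(name):
    s=robot.read_state(); c=read_camera(name)
    if name=="wrist":
        T=np.eye(4); T[:3,:3]=R.from_rotvec(s["orientation"]).as_matrix(); T[:3,3]=s["tool_pos"]
        c["c2w"]=T@c["mount"]
    else: c["c2w"]=np.linalg.inv(c["extrinsics"])
    return c
def cast(c,uv,z):
    p=cv2.undistortPoints(np.float64(uv).reshape(-1,1,2),c["K"],np.float64(c["D"]))[:,0]
    d=np.c_[p,np.ones(len(p))]@c["c2w"][:3,:3].T; o=c["c2w"][:3,3]
    return (o+d*((z-o[2])/d[:,2])[:,None])[:,:2]
def proj(c,P):
    w=np.linalg.inv(c["c2w"]); return cv2.projectPoints(np.float64(P).reshape(-1,1,3),cv2.Rodrigues(w[:3,:3])[0],w[:3,3],c["K"],np.float64(c["D"]))[0][:,0]
def rect(c,mask,z,seed):
    "seeded blob -> centre mm, sides mm, yaw deg of long side (-90..90)"
    n,l=cv2.connectedComponents(mask.astype(np.uint8)); m=(l==l[seed[1],seed[0]]).astype(np.uint8)
    k=max(cv2.findContours(m,cv2.RETR_EXTERNAL,cv2.CHAIN_APPROX_NONE)[0],key=len)[:,0]
    return quad(cast(c,k,z))
def quad(P):
    (cx,cy),(a,b),t=cv2.minAreaRect(np.float32(P*1000))
    if a<b: a,b,t=b,a,t+90
    return np.round([cx,cy,a,b,(t+90)%180-90],1)
E
python3 - <<'E'
from h import *
c=look("top"); im=c["image"]
for n,p in dict(plate=(311,144),cover=(276,153),standtop=(462,172),erase=(382,176),desk=(300,200)).items(): print(n,im[p[1],p[0]],cv2.cvtColor(im[p[1]:p[1]+1,p[0]:p[0]+1],cv2.COLOR_BGR2HSV)[0,0])
for n,p,z in [("plate",(311,144),.049),("cover",(276,153),.05),("standtop",(462,172),.045),("erase",(382,176),.013)]:
    m=np.abs(im.astype(int)-im[p[1],p[0]]).max(2)<22
    print(n,rect(c,m,z,p))
print(cast(c,[(252,102),(321,90),(333,178),(265,187)],.05)*1000)
print(cast(c,[(205,190),(362,235),(297,239),(391,104),(458,175)],.03)*1000)
cv2.imwrite("pics/c0.png",cv2.resize(im[80:280,240:500],None,fx=3,fy=3,interpolation=cv2.INTER_CUBIC)[:600,:780])
E
```

```text
plate [171 169 166] [102   7 171]
cover [117 159 184] [ 19  93 184]
standtop [111 151 191] [ 15 107 191]
erase [203 213 215] [ 25  14 215]
desk [91 94 90] [68 11 94]
plate [593.4  84.5  97.2  50.   10. ]
cover [573.4 165.6 119.6  60.9  10.1]
standtop [ 519.3 -289.6  104.2   50.7   -6.8]
erase [ 5.252e+02 -9.680e+01  2.780e+01  1.500e+01 -2.000e-01]
[[696.85812721 228.41940626]
 [728.54489385  59.43651222]
 [510.40903907  28.57878842]
 [487.22415358 192.60178738]]
[[ 481.05187533  341.86829701]
 [ 373.73237897  -43.1819717 ]
 [ 362.9097581   114.9136031 ]
 [ 700.63198685 -115.4234881 ]
 [ 523.00994839 -279.89265101]]
```

View pics/c0.png

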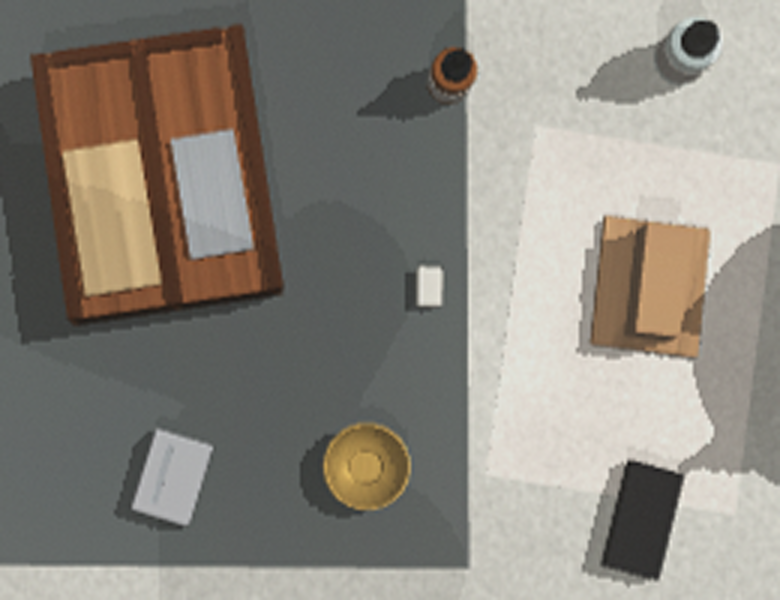

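The plate is in the right lane and the board in the left, with the chest at a yaw of about 10° centred near (606,127). Next I'll bring the wrist camera over the chest.

```bash
python3 -m inch '[200,-215,20,16,100,200,-215,20,16,100,200,-215,20,16,100,200,-215,20,16,100,200,-215,20,16,100,200,-215,20,16,100,200,-215,20,16,100,200,-215,20,16,100,200,-215,20,16,100]'; python3 -m inch '[212,-210,-10,17.5,100,212,-210,-10,17.5,100,212,-210,-10,17.5,100,212,-210,-10,17.5,100,212,-210,-10,17.5,100,212,-210,-10,17.5,100,212,-210,-10,17.5,100,212,-210,-10,17.5,100,212,-210,-10,17.5,100,212,-210,-10,17.5,100]'
python3 - <<'E'
from h import *
c=look("wrist"); cv2.imwrite("pics/w1.png",c["image"])
E
```

```text
t: 0.95
tool_pos: [0.4403, 0.3334, 0.2387]
orientation: [0.21, 3.134, -0.0]
force: [0.4, -0.1, -0.4]
opening: 0.0926
gripper_force: 0.0
t: 1.78
tool_pos: [0.6499, 0.1268, 0.2278]
orientation: [0.276, -3.128, -0.001]
force: [-0.1, 0.5, -0.4]
opening: 0.093
gripper_force: 0.0
```

View pics/w1.png

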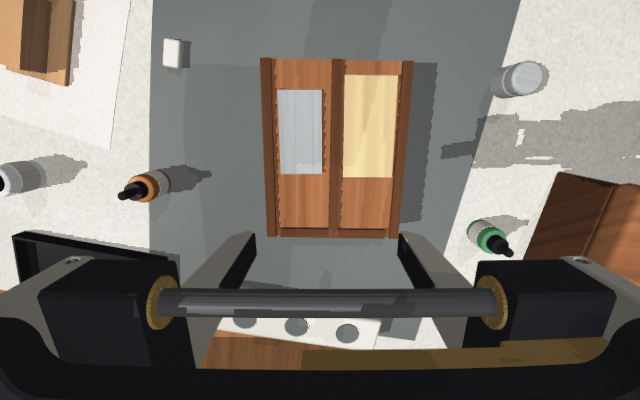

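The wrist view shows the plate at (278–323, 90–174) and the board at (342–396, 74–178). The chest's front edge is at row 58–60, with its back corners near (273,236) and (399,238). The stand is only partly in view, at (45,40).

```bash
python3 - <<'E'
from h import *
c=look("wrist"); im=c["image"]
for n,p,z in [("plate",(300,130),.049),("cover",(370,130),.05),("eraser",(172,52),.013)]:
    m=np.abs(im.astype(int)-im[p[1],p[0]]).max(2)<30
    print(n,rect(c,m,z,p))
print(cast(c,[(261,58),(413,61),(399,238),(273,236)],.05)*1000)
# chest: everything clearly reddish (saturated) in region
hsv=cv2.cvtColor(im,cv2.COLOR_BGR2HSV)
m=np.zeros(im.shape[:2],bool); m[40:245,240:430]=(hsv[40:245,240:430,1]>90)|False
print("chest sat",rect(c,m,.05,(300,200)))
E
```

```text
plate [591.7  84.1  98.3  50.5   9.8]
cover [570.9 165.2 118.   61.1  10.2]
eraser [522.9 -96.   30.8  18.1  -0. ]
[[516.66053124  28.8137726 ]
 [489.05321807 199.66875142]
 [703.93109599 236.93296372]
 [730.68332014  69.75027131]]
chest sat [610.6 130.3 218.2 175.    9. ]
```

```bash
python3 -m inch '[15,-30,0,0,0,15,-30,0,0,0,15,-30,-40,0,0,15,-30,-80,0,0,15,-30,-120,0,0,15,-30,-150,0,0,15,-30,-168,0,0,15,-30,-168,0,0,15,-30,-168,0,0]' 20; python3 -m inch '[0,0,-6,0,0,0,0,-9,0,0,0,0,-11,0,0,0,0,-11,0,0]'
```

```text
t: 2.63
tool_pos: [0.664, 0.0971, 0.0601]
orientation: [0.278, -3.127, -0.0]
force: [0.7, -1.0, -0.2]
opening: 0.0377
gripper_force: 0.0
t: 2.97
tool_pos: [0.6659, 0.0957, 0.0504]
orientation: [-0.276, 3.128, 0.0]
force: [-0.9, 0.2, -0.3]
opening: 0.0113
gripper_force: 0.0
```

```bash
python3 -m inch '[0,0,-1,0,0,0,0,-2,0,0,0,0,-2,0,0,0,0,-2,0,0]';python3 -m inch '[0,0,-0.7,0,0,0,0,-1.4,0,0,0,0,-1.4,0,0]';python3 -m inch '[0,0,-0.5,0,0,0,0,-1,0,0,0,0,-1,0,0]'
```

```text
t: 3.3
tool_pos: [0.6655, 0.0955, 0.0477]
orientation: [0.276, -3.129, -0.0]
force: [0.2, 0.4, -0.1]
opening: 0.0006
gripper_force: 0.0
t: 3.55
tool_pos: [0.6654, 0.0955, 0.046]
orientation: [0.276, -3.129, -0.0]
force: [0.3, 0.4, -0.6]
opening: 0.0007
gripper_force: 0.0
t: 3.8
tool_pos: [0.6655, 0.0956, 0.0454]
orientation: [-0.276, 3.129, -0.0]
force: [-0.8, 0.5, 1.4]
opening: 0.0006
gripper_force: 0.6
```

```bash
python3 -m inch '[0,0,0.8,0,0,-8,-1.4,0.8,0,0,-16,-2.8,0.8,0,0,-22,-3.8,0.8,0,0,-28,-4.8,0.8,0,0,-34,-5.9,0.8,0,0,-40,-6.9,0.8,0,0,-46,-7.9,0.8,0,0,-50,-8.6,0.8,0,0]'; python3 -m inch '[-6,-1,0,0,0,-12,-2.1,0,0,0,-18,-3.1,0,0,0,-24,-4.1,0,0,0,-29,-5,0,0,0,-33,-5.7,0,0,0,-33,-5.7,0,0,0]'
python3 - <<'E'
from h import *
c=look("top"); im=c["image"]
cv2.imwrite("pics/w2.png",cv2.resize(im[60:260,220:420],None,fx=3,fy=3))
E
```

```text
t: 4.55
tool_pos: [0.6148, 0.0869, 0.0461]
orientation: [0.276, -3.129, 0.0]
force: [0.4, -0.6, -1.0]
opening: 0.0002
gripper_force: 0.3
t: 5.13
tool_pos: [0.5815, 0.0811, 0.0459]
orientation: [0.276, -3.129, -0.0]
force: [-0.6, -1.3, 0.1]
opening: 0.0005
gripper_force: 0.0
```

View pics/w2.png

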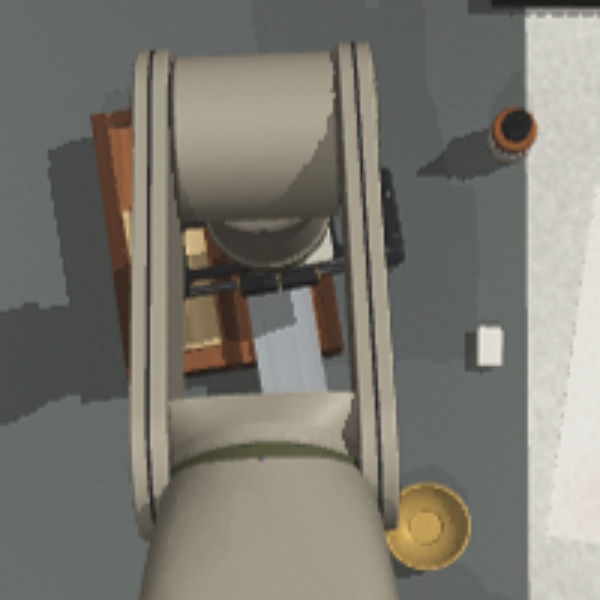

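```bash
python3 - <<'E'
from h import *
c=look("wrist"); im=c["image"]
cv2.imwrite("pics/w3.png",im)
E
```

```text
(no output)
```

View pics/w3.png

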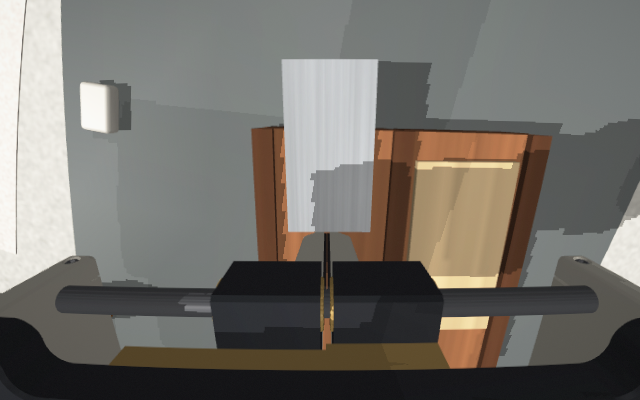

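The plate now overhangs: its front edge is at row 60, the chest's front edge is at rows 128–133, and its rear is against the fingers at row 233.

```bash
python3 - <<'E'
from h import *
c=look("wrist")
u=np.array([.9854,.1702]);n=np.array([-.1702,.9854])
P=cast(c,[(282,60),(377,60),(371,233),(288,233)],.049)*1000
F=cast(c,[(253,128),(390,130),(551,136)],.05)*1000
G=cast(c,[(282,130),(405,131)],.045)*1000
for X in (P,F,G): print(np.round(np.c_[X,X@u,X@n],1))
print(quad(P/1000),np.round(robot.read_state()["tool_pos"]*1000,1))
E
```

```text
[[477.8  38.9 477.4 -43. ]
 [468.9  89.  477.2   7.9]
 [566.8 107.4 576.8   9.3]
 [576.   55.9 577.1 -42.9]]
[[515.8  27.7 513.  -60.5]
 [503.4 104.1 513.7  16.9]
 [489.  198.2 515.6 112.1]]
[[514.4  43.3 514.2 -44.9]
 [502.3 114.  514.4  26.9]]
[522.3  73.   99.7  52.3  10.1] [582.4  81.3  46. ]
```

```bash
python3 -m inch '[-2,-0.3,0,0,0,-4,-0.7,0,0,0,-6,-1,0,0,0,-6,-1,0,0,0,-2,0,10,0,0,-2,0,50,0,100,-2,0,70,0,100,-2,0,70,0,100,-2,0,70,0,100]'; python3 -m inch '[-40,-6,0,0,100,-85,-12.6,0,0,100,-85,-12.6,0,0,100,-85,-12.6,0,0,100,-85,-12.6,0,0,100,-85,-12.6,0,0,100,-85,-12.6,0,0,100,-85,-12.6,0,0,100]'
python3 - <<'E'
from h import *
c=look("wrist"); cv2.imwrite("pics/w4.png",c["image"]); s=robot.read_state();print(s["tool_pos"],s["opening"])
P=proj(c,[[.4962,.0677,.049]]);print(P)
E
```

```text
t: 6.03
tool_pos: [0.5823, 0.0814, 0.1188]
orientation: [-0.276, 3.125, -0.0]
force: [-0.4, -0.8, -0.6]
opening: 0.0226
gripper_force: 0.0
t: 6.7
tool_pos: [0.4968, 0.0688, 0.1165]
orientation: [-0.276, 3.128, -0.0]
force: [0.3, 0.6, 0.7]
opening: 0.0756
gripper_force: 0.0
[0.4965284  0.06873752 0.11637575] 0.07971556351400721
[[324.97619803 212.13477751]]
```

View pics/w4.png

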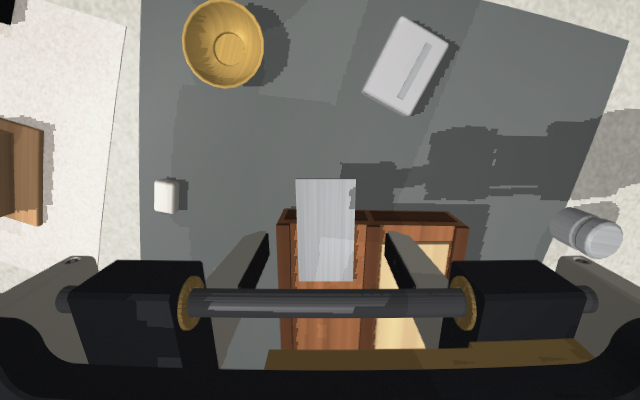

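The plate spans (296–355, 179–281) and sits centred between the open fingers, with nothing in the way at the chest's front.

```bash
python3 - <<'E'
from h import *
c=look("wrist"); im=c["image"]
m=(im.min(2)>115)&(np.ptp(im,axis=2)<25)
r=rect(c,m,.049,(315,200)); print(r)
u=np.array([.9854,.1702]);n=np.array([-.1702,.9854]); print(r[:2]@u,r[:2]@n)
F=cast(c,[(279,224),(470,229)],.05)*1000; print(F@u)
t=robot.read_state()["tool_pos"][:2]*1000; print(t@u,t@n)
E
python3 -m inch '[0,0,-20,0,100,0,0,-45,0,100,0,0,-65,0,100,0,0,-80,0,100,0,0,-88,0,100,0,0,-88,0,100,0,0,-88,0,100]'
```

```text
[515.4  71.2  99.4  51.9  10.2]
519.9934 -17.56059999999998
[511.18862782 515.464138  ]
500.69697817649353 -16.72540867138996
t: 7.38
tool_pos: [0.4956, 0.0687, 0.0282]
orientation: [0.276, -3.129, -0.0]
force: [0.3, -0.3, -0.2]
opening: 0.0928
gripper_force: 0.0
```

```bash
python3 -m inch '[0,0,0,0,45,0,0,0,0,45,0,0,0,0,45,0,0,0,0,45,0,0,0,0,45,0,0,0,0,45,0,0,0,0,45,0,0,0,0,45,0,0,0,0,45]' 40;  python3 -m inch '[0,0,1,0,45,0,0,3,0,45,0,0,6,0,45,0,0,10,0,45,0,0,15,0,45,0,0,22,0,45,0,0,30,0,45,0,0,40,0,45,0,0,50,0,45,0,0,60,0,45]'
```

```text
t: 8.13
tool_pos: [0.4955, 0.0686, 0.0281]
orientation: [-0.276, 3.129, -0.0]
force: [0.3, 0.3, 0.4]
opening: 0.0508
gripper_force: 40.0
t: 8.97
tool_pos: [0.4958, 0.0687, 0.0895]
orientation: [-0.276, 3.129, -0.0]
force: [0.6, 0.2, -1.6]
opening: 0.0509
gripper_force: 40.0
```

```bash
python3 -m inch '[0,0,15,0,45,3,-8,30,0,45,8,-22,40,-1,45,14,-40,40,-3,45,20,-60,40,-5,45,27,-82,40,-7,45,34,-106,40,-9,45,41,-130,40,-11,45,48,-154,40,-13,45,55,-178,40,-15,45]' ;  python3 -m inch '[7,-24,0,-1,45,14,-48,0,-2,45,21,-72,0,-2,45,28,-94,0,-2,45,34,-114,0,-2,45,40,-132,0,-2,45,45,-146,0,-2,45,48,-156,0,-2,45,50,-162,0,-2,45,50,-162,0,-2,45]'
python3 - <<'E'
from h import *
c=look("wrist"); cv2.imwrite("pics/w5.png",c["image"])
E
```

```text
t: 9.8
tool_pos: [0.5509, -0.1106, 0.1291]
orientation: [0.138, 3.138, -0.0]
force: [1.0, -0.1, -1.7]
opening: 0.051
gripper_force: 40.0
t: 10.63
tool_pos: [0.6006, -0.2723, 0.1283]
orientation: [0.191, 3.136, -0.0]
force: [0.8, -0.4, -1.8]
opening: 0.051
gripper_force: 40.0
```

View pics/w5.png

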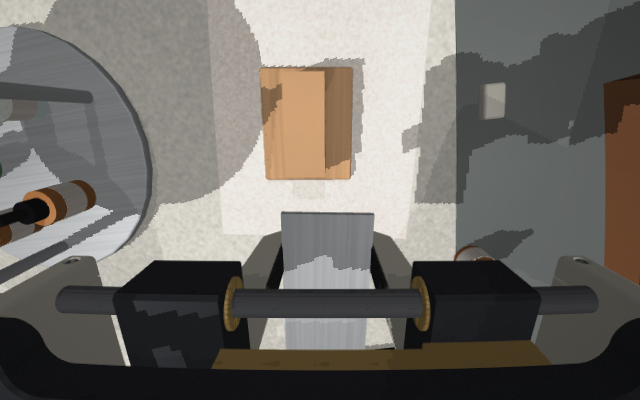

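The stand's foot spans (260–352, 67–180), and the block's right edge is near column 326. The held plate's front edge is at row 212, columns 281–374, square between the fingers.

```bash
python3 - <<'E'
from h import *
s=robot.read_state()["tool_pos"]*1000
a=R.from_rotvec(robot.read_state()["orientation"]).as_matrix(); print("tcp",s,"toolx ang",np.degrees(np.arctan2(a[1,0],a[0,0])))
c=look("wrist"); im=c["image"]; hsv=cv2.cvtColor(im,cv2.COLOR_BGR2HSV)
m=hsv[...,1]>75; m[:55]=0; m[190:]=0; m[:,:250]=0; m[:,365:]=0
print("foot@8 wrist",rect(c,m,.008,(340,130)))
k=max(cv2.findContours(m.astype(np.uint8),0,1)[0],key=len); print(cv2.approxPolyDP(k,4,True)[:,0].tolist())
g=im.astype(int).sum(2)//3
for r in (80,100,120,140,160,175): print(r,g[r,256:358:3].tolist())
print(g[60:186:2,310].tolist())
for z in (.146,.150): print(cast(c,[(281,212),(374,212)],z)*1000)
ct=look("top"); it=ct["image"]; ht=cv2.cvtColor(it,cv2.COLOR_BGR2HSV)
mt=ht[...,1]>75; mt[:140]=0;mt[210:]=0;mt[:,:420]=0;mt[:,485:]=0
print("top-cam foot",[rect(ct,mt,.008,(445,180))])
E
```

```text
tcp [ 600.48139716 -271.36249772  128.20956676] toolx ang 173.05437791729722
foot@8 wrist [ 524.9 -282.9  107.7   88.5   -7. ]
[[260, 68], [265, 178], [347, 179], [351, 69]]
80 [164, 136, 152, 155, 149, 146, 143, 144, 159, 161, 161, 161, 160, 160, 161, 161, 161, 161, 161, 160, 161, 161, 160, 92, 97, 102, 111, 114, 110, 114, 110, 111, 146, 155]
100 [159, 143, 103, 105, 101, 97, 97, 107, 156, 162, 163, 162, 162, 163, 162, 162, 163, 163, 162, 163, 163, 162, 162, 102, 108, 108, 111, 112, 110, 115, 110, 111, 159, 164]
120 [159, 160, 99, 103, 153, 143, 155, 157, 154, 163, 163, 163, 163, 163, 163, 162, 162, 163, 162, 162, 163, 163, 163, 103, 108, 108, 111, 112, 110, 114, 111, 109, 158, 156]
140 [202, 230, 198, 152, 154, 151, 155, 159, 155, 161, 162, 162, 161, 161, 161, 162, 161, 162, 162, 162, 162, 162, 161, 103, 107, 108, 111, 110, 110, 114, 112, 107, 165, 156]
160 [226, 234, 234, 151, 152, 164, 155, 159, 160, 157, 162, 162, 161, 162, 161, 161, 162, 161, 162, 161, 161, 161, 160, 103, 107, 108, 108, 108, 109, 112, 154, 123, 162, 226]
175 [232, 231, 227, 154, 149, 166, 158, 158, 164, 153, 160, 160, 160, 160, 160, 160, 160, 159, 160, 160, 159, 160, 160, 151, 154, 161, 159, 158, 160, 163, 168, 109, 220, 228]
[223, 222, 222, 156, 88, 91, 152, 160, 160, 161, 161, 161, 161, 161, 161, 161, 162, 161, 161, 162, 162, 163, 163, 162, 163, 162, 163, 163, 163, 163, 162, 162, 162, 162, 162, 163, 162, 163, 162, 163, 162, 162, 162, 162, 162, 162, 161, 161, 162, 161, 162, 161, 162, 161, 162, 160, 160, 160, 159, 140, 212, 219, 219]
[[ 568.11847271 -293.04123486]
 [ 574.43038269 -241.39820591]]
[[ 566.87538326 -292.19298565]
 [ 573.01549217 -241.95560539]]
top-cam foot [array([ 478.8,   57.4, 1656.4, 1005. ,  -89.4])]
```

```bash
python3 - <<'E'
from h import *
c=look("wrist"); im=c["image"]
P=cast(c,[(324,80),(324,160),(282,120),(310,71),(310,177)],.045)*1000
y=np.radians(-7);u=np.array([np.cos(y),np.sin(y)]);n=np.array([-u[1],u[0]]);o=np.array([524.9,-282.9])
print(np.c_[(P-o)@u,(P-o)@n])
g=im.astype(int).sum(2)//3
for r in (130,150,165): print(g[r,270:292].tolist(), g[r,320:328].tolist())
print(g[64:74,310],g[172:184,310])
ct=look("top"); it=ct["image"]; ht=cv2.cvtColor(it,cv2.COLOR_BGR2HSV)
E
```

```text
[[-38.17969764  19.31195818]
 [ 28.60804923  19.26465329]
 [ -5.91919177 -16.93144403]
 [-45.17326461   7.73665018]
 [ 44.07129641   6.5275391 ]]
[144, 148, 153, 156, 158, 159, 160, 160, 156, 153, 155, 160, 163, 163, 163, 163, 164, 163, 164, 163, 163, 162] [164, 163, 136, 92, 103, 104, 105, 108]
[153, 156, 157, 155, 156, 158, 160, 161, 161, 158, 154, 154, 159, 162, 162, 162, 162, 162, 161, 161, 161, 161] [162, 161, 135, 76, 103, 104, 105, 107]
[163, 163, 159, 157, 155, 156, 158, 162, 163, 162, 157, 153, 155, 162, 161, 162, 161, 161, 162, 161, 162, 161] [161, 161, 159, 78, 103, 104, 104, 106]
[221 205 151 136  95  90  93 110 145 160] [160 160 160 160 160 160 143 134 213 224 221 218]
```

```bash
python3 -m inch '[-6,-0.6,0,0,45,-18,-1.7,0,0,45,-36,-3.4,0,0,45,-56,-5.3,-10,0,45,-74,-7,-25,0,45,-88,-8.3,-45,0,45,-95,-8.9,-62,0,45,-95,-8.9,-76,0,45,-95,-8.9,-84,0,45,-95,-8.9,-88,0,45]'; python3 -m inch '[0,0,-2,0,45,0,0,-4,0,45,0,0,-6,0,45,0,0,-8,0,45,0,0,-8,0,45,0,0,-8,0,45]'
python3 - <<'E'
from h import *
c=look("wrist"); im=c["image"]; cv2.imwrite("pics/w6.png",im)
print(robot.read_state()["tool_pos"])
E
```

```text
t: 11.72
tool_pos: [0.5045, -0.2795, 0.0388]
orientation: [-0.189, -3.134, -0.002]
force: [-0.5, 0.1, -1.7]
opening: 0.051
gripper_force: 40.0
t: 12.22
tool_pos: [0.5057, -0.2803, 0.0322]
orientation: [0.189, 3.136, -0.0]
force: [0.1, -0.2, -1.4]
opening: 0.0511
gripper_force: 40.0
[ 0.50568501 -0.28030043  0.03228213]
```

View pics/w6.png

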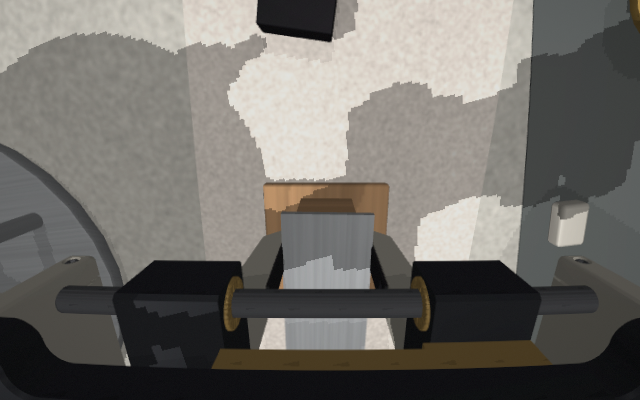

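The plate is over the stand and centred across it: the foot spans columns 264–388 and the plate 281–374. I'll lower it gently.

```bash
python3 - <<'E'
from h import *
c=look("wrist")
y=np.radians(-7);u=np.array([np.cos(y),np.sin(y)]);n=np.array([-u[1],u[0]]);o=np.array([524.9,-282.9])
for p,z in (([(264,183),(388,183)],.008),([(281,213),(374,213)],.0525)):
    P=cast(c,p,z)*1000-o; print(P@u,P@n)
E
python3 -m inch '[0,0,-1,0,45,0,0,-2,0,45,0,0,-3,0,45,0,0,-3,0,45]'; python3 -m inch '[0,0,-0.5,0,45,0,0,-1,0,45,0,0,-1.5,0,45,0,0,-1.5,0,45]'
```

```text
[-56.1088256  -56.20787158] [-43.46593827  43.18964764]
[-49.09664617 -49.15567001] [-24.83591941  26.38282737]
t: 12.65
tool_pos: [0.5054, -0.2802, 0.0288]
orientation: [-0.19, -3.136, -0.0]
force: [-1.1, -0.1, -0.8]
opening: 0.0509
gripper_force: 40.0
t: 12.98
tool_pos: [0.5056, -0.2803, 0.0282]
orientation: [0.19, 3.136, -0.0]
force: [-1.6, 1.3, 3.5]
opening: 0.051
gripper_force: 40.0
```

```bash
python3 -m inch '[0,0,2.5,0,45,-0.6,-0.2,2.5,0,45,-1.3,-0.4,2.5,0,45,-1.3,-0.4,1.5,0,45,-1.3,-0.4,0.7,0,45,-1.3,-0.4,0.2,0,45,-1.3,-0.4,0.2,0,45]'; python3 -m inch '[0,0,0,0,60,0,0,0,0,66,0,0,0,0,72,0,0,0,0,80,0,0,0,0,80,0,0,0,0,80,0,0,0,0,80]' 5
```

```text
t: 13.57
tool_pos: [0.5042, -0.2807, 0.0282]
orientation: [-0.19, -3.136, 0.0]
force: [-3.3, 1.4, 3.8]
opening: 0.0509
gripper_force: 40.0
t: 14.15
tool_pos: [0.5042, -0.2806, 0.0277]
orientation: [-0.19, -3.136, -0.0]
force: [-0.5, -0.3, 0.1]
opening: 0.074
gripper_force: 0.0
```

```bash
python3 -m inch '[0,0,5,0,80,0,0,20,0,80,0,0,50,0,80,0,0,80,0,80,0,0,100,0,80,40,4,100,0,80,80,8,100,0,80,95,9,100,0,80,95,9,100,0,80,95,9,100,0,80]'
python3 - <<'E'
from h import *
c=look("wrist"); im=c["image"]; hsv=cv2.cvtColor(im,cv2.COLOR_BGR2HSV); cv2.imwrite("pics/w7.png",im)
y=np.radians(-7);u=np.array([np.cos(y),np.sin(y)]);n=np.array([-u[1],u[0]]);o=np.array([524.9,-282.9])
m=hsv[...,1]>75; m[:50]=0; m[195:]=0; m[:,:245]=0; m[:,370:]=0
k=np.vstack(cv2.findContours(m.astype(np.uint8),0,1)[0]); print("foot px",cv2.boundingRect(k)); 
P=cast(c,k[:,0],.008); f=quad(P);print("foot",f,(f[:2]-o)@u,(f[:2]-o)@n)
g=im.astype(int)
p=(np.ptp(g,axis=2)<30)&(g.max(2)<215); p[:62]=0;p[190:]=0;p[:,:262]=0;p[:,352:]=0
r=rect(c,cv2.morphologyEx(p.astype(np.uint8),cv2.MORPH_OPEN,np.ones((5,5))),.049,(310,125)); print("plate",r,(r[:2]-o)@u,(r[:2]-o)@n)
E
```

```text
t: 14.98
tool_pos: [0.5996, -0.2713, 0.1276]
orientation: [-0.188, -3.135, -0.0]
force: [-1.0, -0.1, 0.4]
opening: 0.0742
gripper_force: 0.0
foot px (259, 69, 93, 112)
foot [ 524.9 -282.9  107.6   88.5   -6.9] 0.0 0.0
plate [ 524.6 -276.4  103.3   65.7   -8.3] -1.0899145776258101 6.414989182647054
```

View pics/w7.png

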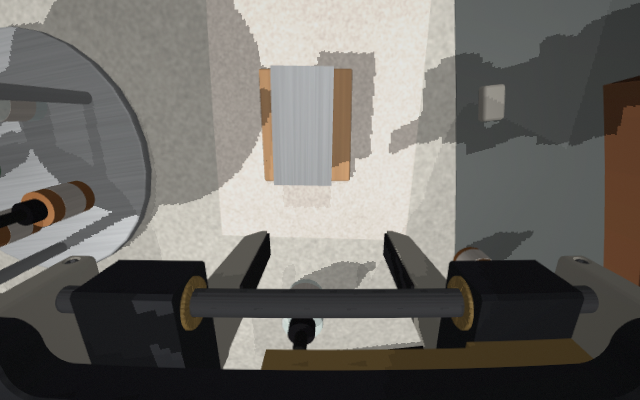

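The plate lies on the stand with corners at about (271,66), (334,67), (331,185) and (274,184), and the foot shows on both sides. The plate mask leaked into the shadow, so I'll use these corners. That was my tenth picture, so from here I work from numbers only.

```bash
python3 - <<'E'
from h import *
c=look("wrist"); im=c["image"].astype(int)
o=np.array([524.9,-282.9]);y=np.radians(-7);u=np.array([np.cos(y),np.sin(y)]);n=np.array([-u[1],u[0]])
r=quad(cast(c,[(271,66),(334,67),(331,185),(274,184)],.049)); print(r,(r[:2]-o)@u,(r[:2]-o)@n)
sat=cv2.cvtColor(c["image"],cv2.COLOR_BGR2HSV)[...,1]
for r in (85,125,165): print(r,[int(x) for x in np.where(sat[r,240:370]>75)[0]+240 if not(sat[r,x-1]>75 and sat[r,x+1]>75)])
print(im[60:72,300].tolist(),im[178:192,300].tolist())
E
```

```text
[ 524.4 -283.2   98.1   51.3   -8.1] -0.45971227279911536 -0.35869851719498164
85 [260, 270, 334, 351]
125 [262, 271, 333, 350]
165 [265, 272, 332, 349]
[[211, 220, 226], [210, 219, 225], [208, 219, 224], [209, 219, 225], [213, 222, 227], [214, 222, 227], [200, 207, 215], [173, 172, 169], [174, 173, 170], [174, 172, 170], [173, 172, 170], [173, 172, 170]] [[167, 167, 164], [167, 167, 164], [167, 165, 164], [167, 164, 163], [167, 165, 164], [166, 165, 163], [166, 165, 163], [167, 165, 164], [188, 193, 198], [197, 206, 215], [201, 210, 219], [200, 209, 218], [202, 213, 220], [206, 217, 223]]
```

Centred to within about 0.5 mm and square. Now the board.

```bash
python3 -m inch '[0,0,15,0,0,4,35,25,3,0,8,75,25,6,0,12,115,25,9,0,17,155,25,12,0,22,195,25,15,0,27,235,25,17,0,32,275,25,17,0,37,315,25,17,0,42,355,25,17,0]' 20; python3 -m inch '[5,40,0,0,0,9,75,0,0,0,10.5,95.5,-20,0,0,10.5,95.5,-50,0,0,10.5,95.5,-80,0,0,10.5,95.5,-91,0,0,10.5,95.5,-91,0,0,10.5,95.5,-91,0,0]'
python3 - <<'E'
from h import *
c=look("wrist"); im=c["image"]; s=robot.read_state(); print(s["tool_pos"])
a=R.from_rotvec(s["orientation"]).as_matrix(); print(np.degrees(np.arctan2(a[1,0],a[0,0]))%360)
u=np.array([.9854,.1702]);n=np.array([-.1702,.9854])
p=np.round(proj(c,[[.5709,.1652,.05]])[0]).astype(int);print(p)
h=cv2.cvtColor(im,cv2.COLOR_BGR2HSV).astype(int); print(h[p[1],p[0]])
E
```

```text
t: 15.92
tool_pos: [0.6403, 0.0843, 0.1532]
orientation: [-0.274, 3.129, -0.0]
force: [0.7, -0.5, 0.3]
opening: 0.0122
gripper_force: 0.0
t: 16.58
tool_pos: [0.6512, 0.1779, 0.062]
orientation: [0.274, -3.128, 0.0]
force: [-0.4, -0.2, 0.8]
opening: 0.0006
gripper_force: 0.0
[0.65253599 0.17820382 0.06365963]
190.01628128415476
[328 116]
[ 21  81 236]
```

```bash
python3 -m inch '[0,0,-5,0,0,0,0,-10,0,0,0,0,-14,0,0,0,0,-14,0,0]'; python3 -m inch '[0,0,-0.5,0,0,0,0,-1,0,0,0,0,-1.5,0,0,0,0,-1.5,0,0]'
```

```text
t: 16.97
tool_pos: [0.6514, 0.1786, 0.0471]
orientation: [0.276, -3.129, 0.0]
force: [-0.8, 0.2, -0.3]
opening: 0.0004
gripper_force: 0.0
t: 17.3
tool_pos: [0.6517, 0.1789, 0.0463]
orientation: [-0.276, 3.129, 0.0]
force: [-0.3, 1.0, -0.6]
opening: 0.0005
gripper_force: 0.0
```

```bash
cat > cov.py <<'E'
from h import *
def cover():
    c=look("wrist"); im=c["image"]; h=cv2.cvtColor(im,cv2.COLOR_BGR2HSV).astype(int)
    u=np.array([.9854,.1702]);n=np.array([-.1702,.9854])
    m=((h[...,0]>=16)&(h[...,0]<=26)&(h[...,1]>55)&(h[...,2]>60)).astype(np.uint8)
    m[260:]=0
    m=cv2.morphologyEx(m,cv2.MORPH_OPEN,np.ones((5,5)))
    k=max(cv2.findContours(m,0,1)[0],key=cv2.contourArea)
    r=quad(cast(c,k[:,0],.05)); b=cv2.boundingRect(k)
    q=cv2.boxPoints(cv2.minAreaRect(k)).round().tolist()
    P=cast(c,k[:,0],.05)*1000
    print("cover",r,"u",(P@u).min().round(1),(P@u).max().round(1),"n",(P@n).min().round(1),(P@n).max().round(1),b,q)
    s=robot.read_state()["tool_pos"]*1000; print("tcp",s,"u,n",s[:2]@u,s[:2]@n)
    return c
if __name__=="__main__": cover()
E
python3 cov.py
```

```text
cover [572.4 165.7 116.7  61.7  10. ] u 533.8 650.7 n 34.9 96.7 (268, 0, 120, 217) [[268.0, 0.0], [387.0, 0.0], [387.0, 216.0], [268.0, 216.0]]
tcp [651.72957671 178.93587346  46.29682803] u,n 672.6692105517375 65.39903575502574
```

```bash
python3 -m inch '[-6,-1,0,0,0,-12,-2.1,0,0,0,-18,-3.1,0,0,0,-24,-4.1,0,0,0,-30,-5.2,0,0,0,-36,-6.2,0,0,0,-42,-7.3,0,0,0,-46,-7.9,0,0,0,-48,-8.3,0,0,0]'; python3 -m inch '[-5,-0.9,0,0,0,-10,-1.7,0,0,0,-15,-2.6,0,0,0,-19,-3.3,0,0,0,-21,-3.6,0,0,0,-21,-3.6,0,0,0]'; python3 cov.py
```

```text
t: 18.1
tool_pos: [0.603, 0.1705, 0.0463]
orientation: [0.276, -3.129, -0.0]
force: [0.3, -0.5, 0.4]
opening: 0.0006
gripper_force: 0.1
t: 18.6
tool_pos: [0.5821, 0.1669, 0.0462]
orientation: [0.276, -3.129, 0.0]
force: [0.5, -0.3, -0.1]
opening: 0.0006
gripper_force: 0.0
cover [512.1 155.2 118.8  62.   10.1] u 471.6 590.6 n 34.7 96.7 (268, 18, 119, 215) [[268.0, 232.0], [268.0, 18.0], [386.0, 18.0], [386.0, 232.0]]
tcp [582.41287468 166.918605    46.19964107] u,n 602.319193277713 65.35492209458377
```

```bash
python3 -m inch '[-2,-0.4,0,0,0,-4,-0.7,0,0,0,-6,-1,0,0,0,-6,-1,0,0,0,-2,0,10,0,0,-2,0,40,0,100,-2,0,70,0,100,-2,0,70,0,100,-2,0,70,0,100]' ; python3 -m inch '[-40,-6,0,0,100,-80,-13,0,0,100,-87,-14.8,0,0,100,-87,-14.8,0,0,100,-87,-14.8,0,0,100,-87,-14.8,0,0,100,-87,-14.8,0,0,100,-87,-14.8,0,0,100,-87,-14.8,0,0,100]'; python3 cov.py
```

```text
t: 19.4
tool_pos: [0.5832, 0.1675, 0.1199]
orientation: [-0.275, 3.123, 0.001]
force: [-0.6, 0.2, 0.7]
opening: 0.0227
gripper_force: 0.0
t: 20.15
tool_pos: [0.4945, 0.1523, 0.1164]
orientation: [-0.276, 3.129, 0.0]
force: [-0.2, -0.0, 0.3]
opening: 0.0824
gripper_force: 0.0
cover [492.9 151.9  92.5  61.9  10.1] u 465.2 558.0 n 34.7 96.7 (289, 159, 74, 101) [[289.0, 159.0], [362.0, 159.0], [362.0, 259.0], [289.0, 259.0]]
tcp [494.27665485 152.25554033 116.32289371] u,n 512.974108650882 65.90672279107072
```

```bash
python3 -m inch '[-6,-1.1,0,0,100,-12.3,-2.3,0,0,100,-12.3,-2.3,-30,0,100,-12.3,-2.3,-55,0,100,-12.3,-2.3,-75,0,100,-12.3,-2.3,-85,0,100,-12.3,-2.3,-88,0,100,-12.3,-2.3,-88,0,100]'; python3 cov.py
```

```text
t: 20.87
tool_pos: [0.4807, 0.1497, 0.0279]
orientation: [0.276, -3.128, 0.0]
force: [-0.1, 0.2, 0.0]
opening: 0.0932
gripper_force: 0.0
cover [387.9  -6.4  52.6  36.3 -84.3] u 361.4 399.0 n -99.3 -45.3 (0, 0, 93, 80) [[-0.0, 0.0], [92.0, 0.0], [92.0, 79.0], [0.0, 79.0]]
tcp [481.67406346 149.96942575  28.9576393 ] u,n 500.1664183984969 65.79894653122567
```

Cover centre is 25 mm ahead of the grip. I'll close on it and lift.

```bash
python3 -m inch '[0,0,0,0,55,0,0,0,0,55,0,0,0,0,55,0,0,0,0,55,0,0,0,0,55,0,0,0,0,55,0,0,0,0,55,0,0,0,0,55]' 25;  python3 -m inch '[0,0,1,0,55,0,0,3,0,55,0,0,6,0,55,0,0,10,0,55,0,0,15,0,55,0,0,22,0,55,0,0,32,0,55,0,0,45,0,55,0,0,60,0,55,0,0,70,0,55]'
```

```text
t: 21.58
tool_pos: [0.4816, 0.1499, 0.0285]
orientation: [-0.276, 3.129, 0.0]
force: [0.1, -0.0, 2.4]
opening: 0.0615
gripper_force: 25.0
t: 22.42
tool_pos: [0.4822, 0.15, 0.1006]
orientation: [-0.276, 3.127, 0.0]
force: [0.6, 0.5, 0.1]
opening: 0.0617
gripper_force: 25.0
```

```bash
python3 -m inch '[1,-4,12,0,55,4,-14,24,0,55,9,-32,32,-2,55,15,-54,35,-4,55,22,-80,35,-6,55,30,-108,35,-8,55,38,-136,35,-10,55,46,-164,35,-12,55,54,-192,35,-14,55,62,-220,35,-16,55]' ;  python3 -m inch '[8,-28,0,-1,55,16,-56,0,-1,55,24,-84,0,-1,55,31,-112,0,-1,55,38,-138,0,-1,55,44,-160,0,-1,55,49,-178,0,-1,55,53,-190,0,-1,55,55,-198,0,-1,55,56,-202,0,-1,55]';python3 -m inch '[0,0,0,0,55,0,0,0,0,55]'
python3 - <<'E'
from h import *
c=look("wrist"); im=c["image"]; h=cv2.cvtColor(im,cv2.COLOR_BGR2HSV); s=robot.read_state(); t=s["tool_pos"]*1000
a=R.from_rotvec(s["orientation"]).as_matrix(); print(t,np.degrees(np.arctan2(a[1,0],a[0,0])))
o=np.array([524.9,-282.9]);y=np.radians(-7);u=np.array([np.cos(y),np.sin(y)]);n=np.array([-u[1],u[0]])
sat=h[...,1]
# plate between foot margins
for r in (85,125,165): print(r,[int(x) for x in np.where(sat[r,240:370]>75)[0]+240 if not(sat[r,x-1]>75 and sat[r,x+1]>75)])
# held cover front edge
m=((h[...,0]>=14)&(h[...,0]<=28)&(sat>55)).astype(np.uint8); m[:190]=0;m[262:]=0
m=cv2.morphologyEx(m,cv2.MORPH_OPEN,np.ones((5,5)))
k=max(cv2.findContours(m,0,1)[0],key=cv2.contourArea); b=cv2.boundingRect(k); print(b)
for r in range(b[1],b[1]+30,7): x=np.where(m[r])[0]; print(r,x.min(),x.max())
print(h[170:240:3,327].tolist())
x=[np.where(m[b[1]+2])[0].min(),np.where(m[b[1]+2])[0].max()+1]
F=cast(c,[(x[0],b[1]),(x[1],b[1])],(t[2]+22)/1000)*1000; print(F,(F-t[:2])@u,(F-t[:2])@n)
E
```

```text
t: 23.25
tool_pos: [0.5435, -0.0726, 0.1339]
orientation: [0.166, 3.137, -0.0]
force: [0.2, 0.2, -1.2]
opening: 0.0616
gripper_force: 25.0
t: 24.08
tool_pos: [0.599, -0.2739, 0.1334]
orientation: [-0.192, -3.135, 0.0]
force: [-0.5, -0.4, -1.1]
opening: 0.0615
gripper_force: 25.0
t: 24.25
tool_pos: [0.5992, -0.2719, 0.1333]
orientation: [-0.19, -3.136, -0.001]
force: [0.9, -0.0, -0.8]
opening: 0.0614
gripper_force: 25.0
[ 599.18592207 -271.51092652  133.2367946 ] 173.10496797154542
85 [261, 271, 334, 351]
125 [264, 272, 333, 350]
165 [266, 274, 333, 349]
(271, 203, 112, 59)
203 272 381
210 271 382
217 271 382
224 272 381
231 272 381
[[98, 6, 180], [90, 4, 179], [98, 6, 180], [98, 6, 180], [100, 4, 179], [20, 14, 224], [18, 13, 232], [15, 13, 232], [15, 21, 219], [19, 18, 224], [18, 17, 226], [18, 78, 104], [18, 90, 150], [18, 91, 151], [18, 90, 150], [18, 88, 150], [18, 90, 150], [19, 91, 149], [18, 90, 150], [18, 90, 150], [18, 91, 149], [19, 91, 149], [18, 91, 149], [19, 91, 149]]
[[ 559.82338214 -297.2028771 ]
 [ 567.12086916 -237.31223946]] [-35.93807638 -35.99381641] [-30.29753357  30.03602829]
```

```bash
python3 -m inch '[-6,-0.5,0,0,55,-18,-1.5,0,0,55,-36,-3,0,0,55,-56,-4.7,-10,0,55,-76,-6.4,-25,0,55,-91,-7.6,-45,0,55,-99,-8.3,-62,0,55,-99,-8.3,-76,0,55,-99,-8.3,-86,0,55,-99,-8.3,-91,0,55]'; python3 -m inch '[0,0,-2,0,55,0,0,-3,0,55,0,0,-4,0,55,0,0,-4,0,55,0,0,-4,0,55]'
python3 - <<'E'
from h import *
c=look("wrist"); im=c["image"]; h=cv2.cvtColor(im,cv2.COLOR_BGR2HSV).astype(int); print(robot.read_state()["tool_pos"])
for r in (188,194,200): print(r,h[r,250:400:4,0].tolist(),h[r,250:400:4,1].tolist())
print(h[175:225,327].tolist())
print(proj(c,[[*(np.array([.5249,-.2829])+a*np.array([.9925,-.1219])+b*np.array([.1219,.9925])),z] for a,b,z in [(-.055,-.045,.008),(-.055,.045,.008),(-.05,0,.049),(-.05,-.026,.049),(-.05,.026,.049),(-.06,-.031,.055),(-.06,.031,.055)]]).round(1).tolist())
E
```

```text
t: 25.13
tool_pos: [0.4994, -0.2794, 0.0408]
orientation: [-0.189, -3.134, -0.002]
force: [0.2, 0.1, -0.0]
opening: 0.0614
gripper_force: 25.0
t: 25.55
tool_pos: [0.501, -0.2807, 0.039]
orientation: [0.189, 3.135, -0.001]
force: [-0.8, 0.2, -1.2]
opening: 0.0612
gripper_force: 25.0
[ 0.50089283 -0.2806662   0.03888273]
188 [16, 15, 16, 17, 16, 14, 15, 14, 15, 15, 15, 15, 15, 15, 15, 15, 15, 15, 15, 15, 15, 15, 15, 15, 16, 15, 15, 15, 15, 14, 15, 14, 14, 15, 15, 16, 16, 16] [23, 23, 22, 22, 24, 114, 111, 110, 112, 112, 114, 114, 113, 115, 112, 115, 110, 112, 112, 112, 110, 112, 112, 114, 116, 112, 112, 111, 113, 112, 114, 113, 114, 113, 79, 22, 22, 22]
194 [16, 17, 15, 15, 15, 15, 15, 14, 14, 15, 14, 15, 15, 15, 15, 15, 15, 15, 15, 14, 14, 15, 14, 15, 14, 15, 15, 14, 15, 14, 15, 15, 15, 15, 15, 15, 15, 16] [22, 23, 24, 23, 20, 111, 112, 112, 110, 112, 111, 111, 113, 111, 110, 111, 111, 115, 114, 113, 112, 111, 111, 113, 113, 115, 110, 113, 114, 111, 112, 110, 113, 110, 114, 23, 23, 22]
200 [14, 15, 16, 16, 15, 15, 14, 15, 15, 15, 15, 15, 15, 15, 15, 15, 14, 15, 15, 15, 14, 15, 14, 15,
[... 412 characters left out ...]
0, 136], [14, 66, 89], [15, 110, 81], [15, 112, 96], [15, 111, 103], [15, 111, 108], [14, 112, 109], [15, 115, 109], [15, 115, 109], [15, 111, 108], [15, 111, 108], [15, 112, 107], [15, 111, 108], [15, 112, 107], [15, 112, 107], [15, 111, 103], [17, 100, 89], [18, 93, 88], [17, 91, 98], [18, 90, 131], [18, 90, 139], [18, 91, 137], [18, 91, 138], [18, 90, 139], [18, 90, 139], [18, 91, 138], [18, 91, 138], [17, 92, 139], [18, 91, 138], [17, 90, 139], [17, 92, 139], [18, 91, 138], [18, 91, 138], [18, 91, 137], [18, 89, 137], [18, 91, 138], [18, 91, 138], [18, 91, 138], [18, 91, 138]]
[[265.7, 188.7], [389.4, 188.9], [327.7, 213.5], [283.7, 213.5], [371.8, 213.6], [272.4, 200.0], [383.3, 200.1]]
```

```bash
python3 - <<'E'
from h import *
c=look("wrist"); t=robot.read_state()["tool_pos"]
o=np.array([524.9,-282.9]);y=np.radians(-7);u=np.array([np.cos(y),np.sin(y)]);n=np.array([-u[1],u[0]])
s=cv2.cvtColor(c["image"],cv2.COLOR_BGR2HSV)[...,1]; v=c["image"].astype(int).sum(2)
print(s[195,260:276].tolist(),s[195,380:396].tolist())
for r in (208,215): print(c["image"][r,262:284].tolist()[::2],c["image"][r,374:396].tolist()[::2])
for r,z in ((186.7,.008),(201.7,t[2]+.0165),(204.8,t[2]+.0215)):
    print(r,(cast(c,[(327,r)],z)*1000-o)@u)
print((t[:2]*1000-o)@u,(t[:2]*1000-o)@n)
for col,r,z in ((267.5,195,.008),(388.5,195,.008)): print((cast(c,[(col,r)],z)*1000-o)@n)
E
```

```text
[21, 22, 23, 21, 22, 21, 22, 103, 112, 111, 112, 112, 112, 112, 112, 111] [111, 111, 111, 110, 112, 114, 114, 94, 31, 20, 21, 21, 22, 22, 21, 22]
[[139, 146, 152], [140, 147, 152], [141, 148, 154], [103, 140, 179], [119, 160, 195], [91, 122, 141], [91, 121, 143], [90, 121, 142], [91, 121, 142], [91, 121, 143], [91, 122, 142]] [[89, 119, 138], [89, 119, 138], [89, 120, 139], [89, 119, 138], [88, 117, 137], [74, 102, 131], [77, 99, 123], [138, 144, 150], [139, 146, 152], [140, 147, 153], [139, 146, 152]]
[[142, 150, 156], [141, 147, 154], [145, 153, 159], [82, 97, 112], [68, 93, 120], [94, 125, 146], [90, 121, 142], [90, 121, 142], [90, 121, 142], [90, 121, 142], [91, 121, 142]] [[88, 118, 138], [89, 118, 138], [89, 119, 138], [88, 117, 138], [86, 115, 137], [74, 103, 132], [85, 104, 127], [141, 148, 155], [142, 150, 157], [139, 145, 152], [141, 147, 154]]
186.7 [-56.62562587]
201.7 [-59.21012196]
204.8 [-58.93427164]
-24.208823179879555 -0.6866879214709323
[-43.92335659]
[44.6534802]
```

```bash
python3 -m inch '[-0.5,0.2,-1,0,55,-1,0.4,-2,0,55,-1,0.4,-3.5,0,55,-1,0.4,-5,0,55,-1,0.4,-5,0,55]'; python3 -m inch '[0,0,-0.5,0,55,0,0,-1,0,55,0,0,-1.5,0,55,0,0,-1.5,0,55]'
```

```text
t: 26.07
tool_pos: [0.4991, -0.2799, 0.0327]
orientation: [-0.19, -3.135, -0.001]
force: [-0.2, -0.1, 0.3]
opening: 0.0612
gripper_force: 25.0
t: 26.4
tool_pos: [0.4996, -0.2802, 0.0326]
orientation: [0.189, 3.135, -0.0]
force: [-2.4, 1.4, 7.1]
opening: 0.0614
gripper_force: 25.0
```

```bash
python3 -m inch '[0,0,0.6,0,55,0,0,0.6,0,55]'; python3 -m inch '[0,0,0,0,70,0,0,0,0,75,0,0,0,0,80,0,0,0,0,88,0,0,0,0,88,0,0,0,0,88,0,0,0,0,88]' 5
python3 -m inch '[0,0,5,0,88,0,0,20,0,88,0,0,50,0,88,0,0,80,0,88,0,0,100,0,88,40,4,100,0,88,80,8,100,0,88,99,8,100,0,88,99,8,100,0,88,99,8,100,0,88]'
python3 - <<'E'
from h import *
c=look("wrist"); im=c["image"]; h=cv2.cvtColor(im,cv2.COLOR_BGR2HSV).astype(int); print(robot.read_state()["tool_pos"])
o=np.array([524.9,-282.9]);y=np.radians(-7);u=np.array([np.cos(y),np.sin(y)]);n=np.array([-u[1],u[0]])
for r in (85,125,165): print(r,c["image"][r,256:276].astype(int).sum(1).tolist(),c["image"][r,332:356].astype(int).sum(1).tolist())
m=((h[...,1]>55)).astype(np.uint8); m[:50]=0;m[200:]=0;m[:,:245]=0;m[:,370:]=0
x=np.where(m[:,300])[0]; print("rows",x.min(),x.max())
m2=((h[...,0]>=16)&(h[...,0]<=26)&(h[...,1]>55)).astype(np.uint8)*m; m2=cv2.morphologyEx(m2,cv2.MORPH_OPEN,np.ones((5,5)))
k=max(cv2.findContours(m2,0,1)[0],key=cv2.contourArea); r=quad(cast(c,k[:,0],.054)); print(r,(r[:2]-o)@u,(r[:2]-o)@n,cv2.boundingRect(k))
E
```

```text
t: 26.57
tool_pos: [0.4996, -0.2802, 0.0326]
orientation: [0.19, 3.135, -0.001]
force: [-1.6, -0.5, 3.2]
opening: 0.0617
gripper_force: 25.0
t: 27.15
tool_pos: [0.4994, -0.2801, 0.0323]
orientation: [-0.19, -3.136, 0.0]
force: [1.6, 0.6, 0.5]
opening: 0.0815
gripper_force: 0.0
t: 27.98
tool_pos: [0.5989, -0.2717, 0.1322]
orientation: [-0.188, -3.135, -0.0]
force: [-0.3, 0.0, -0.0]
opening: 0.0814
gripper_force: 0.0
[ 0.59806792 -0.2718421   0.13207328]
85 [443, 443, 436, 439, 429, 404, 417, 426, 454, 503, 524, 525, 525, 525, 525, 526, 529, 529, 531, 533] [505, 505, 509, 507, 509, 509, 507, 490, 351, 307, 310, 319, 318, 313, 310, 307, 308, 310, 308, 318, 390, 451, 453, 442]
125 [471, 467, 462, 452, 446, 443, 411, 309, 281, 332, 415, 505, 528, 530, 529, 529, 532, 532, 536, 538] [505, 505, 509, 507, 507, 507, 501, 400, 304, 311, 313, 321, 315, 313, 312, 310, 311, 311, 306, 374, 435, 440, 436, 439]
165 [660, 669, 664, 657, 657, 663, 665, 657, 659, 502, 431, 423, 470, 523, 527, 529, 529, 529, 535, 537] [502, 506, 505, 506, 506, 503, 450, 300, 303, 310, 316, 315, 309, 315, 318, 320, 320, 301, 393, 460, 455, 465, 471, 461]
rows 53 196
[ 524.9 -283.3  118.7   62.5   -7.1] 0.04874773736206315 -0.39701846065656266 (264, 53, 77, 144)
```

```bash
python3 -c "
from plant import job; print(job.close_job())"
```

```text
the job is handed in; nothing more can be done
None
```

The metal plate lies on the stand and the plywood board lies on the plate as its cover, each measured within about 0.6 mm of centre and square to the stand; both were set down under light contact and released, and the job is handed in at about 28 s (no verdict was returned, and I did not re-measure the other things on the desk at the end).

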